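# Shake the fume extractor's filter clean with its sprung pull slide

### The arm

A 7-joint arm with a two-finger parallel gripper is mounted at the origin on the work surface. World frame = base frame: x ahead of the robot, y to its left, z up, the work surface at z = 0. Lengths are in m, angles in rad, forces in N, time in s.
With the tool pointing down it reaches from about 0.425 to 0.975 m from the base axis. Payload 16.7 kg.
Tool frame: the origin (TCP) lies midway between the tips of the shut fingers; the grasp point (between the pads) lies 19 mm behind it (bot.pinch_z is the distance from the TCP to the grasp point, in m); z points along the fingers, y is the line along which they close (so a half turn about z gives the same grasp; the last joint's range is limited). The gripper opens to 85 mm and grips with 20 to 120 N. Pads are 22 mm wide; open, the fingers measure 114 mm over their backs; the gripper's body (76 mm by 85 mm) begins 54 mm behind the grasp point. The pads swing forward as they close: fully open they stand 13 mm farther back than shut.
Start: joints at [-1.46, 0.426, 0.074, 1.606, -0.034, 1.111, -0.067], TCP at [0.173, 0.652, 0.231] pointing down, gripper open.
Joint ranges: [-2.85, 2.85], [-0.5, 2.14], [-1.23, 1.37], [0.21, 2.46], [-1.02, 4.16], [0.16, 2.05], [-2.73, 2.73]. Speed limits (rad/s): [1.89, 1.89, 2.39, 2.39, 3.01, 3.01, 3.01].

### API

Orientations are given as a unit quaternion [w, x, y, z].
In Python, from rig import bot gives the robot as it stands.
- The arm moves only by the shell command python3 -m inch 'ROWS' [FORCE]. ROWS is JSON, a list of rows, each a list of 7 numbers: the shift along the tool's x, y, z in units of 25 mm (1.0 is 25 mm), then the turn, a rotation vector about the tool's x, y, z in units of 5 degrees (1.0 is 5 degrees), then the finger opening in mm, from 0 to 85.4. In form: [[dx, dy, dz, wx, wy, wz, hand], ...]. A call has 1 to 8 rows; each row is the pose to reach, as a shift and turn from the pose commanded when the call began, along the tool's axes at that moment; what a row does not reach only later rows make up. A row lasts 1/10 s, in which the tool goes at most 50 mm and 8.59 degrees, less where a joint would pass 70% of its speed; a pose out of reach is approached as far as the arm can. A call with a gripper value outside its range is refused whole. The fingers move at their own pace and stop on an object; FORCE is the grip in N (left out, the last holds). Time passes only in rows, so rows that repeat a pose let the fingers close. It gives the time, the measured TCP pose, the force, the opening and the grip force at its end, in the units of the state.
- bot.state(): the state, without advancing time (a new reading comes with each control period).
- bot.read_camera(name): name is "side" or "top" or "wrist"; returns a dict with "img" (420x560x3 uint8, blue, green, red), "depth" (420x560 float32, m along the optical axis (not along the pixel's ray), 0 where there is no reading), "mtx" (3x3 intrinsics, pixels), "position" and "orientation" of the camera in the world; the wrist camera has in their place "T_tool_cam" (4x4, takes a point from camera to tool coordinates, whose origin is the TCP and whose axes are the flange's). Camera axes: x right, y up, looking along -z (the intrinsics and any distortion apply to the point x, -y, -z); pixel columns grow to the right and rows downward; lengths in m; the calibration is good to about 2 mm. The wrist camera is an equidistant fisheye: a pixel r from the principal point sees the ray r / f radians off the axis. A picture is of the moment at which its call begins: read the wrist's pose just before it.
- bot.hand_in(): hands the job in; it is judged then, once.
Trained networks look in a picture, given as the dict that the camera call returned (one of the last four; its "shot" number tells which), for a name from the list of things; names that differ only in an ending like _2 or _b are one class to them, and where a whole thing is asked for, a point or a joint stands for the part that bears it (a point fixed in the world has none). Each returns a list of dicts, best first, with "p" (0 to 1); they miss things now and then, are a little off and sometimes report something else, mostly with a low value. They report only what shows in the picture. A call takes as long as a camera call. They do not tell look-alikes from the thing itself.
- bot.recognise(picture, query): "position" ([x, y, z] in m, in world coordinates, good to about 4 mm: the middle of the surface that is visible of it).
The state is a dict: "clock": time; "joints": joint angles; "qd": joint speeds; "joint_efforts": joint torques, N m; "eef_pos": TCP position; "tcp_rot": TCP orientation; "wrist_force": force on the tool from outside, world axes, zero at the start; "torque": the same for the moment, N m; "width": finger opening in m; "grasp_force": force on a finger pad.
Only numpy, scipy, OpenCV 4.12 (cv2) and the standard library are available. Lean on these libraries where they do the work, as an engineer would, in place of code of your own. Each camera call takes 0.05 s, during which the arm holds its last target. There are 200 camera calls.

### The job

Shake the fume extractor's filter clean: push the mushroom stop button fully down so that it stays down, then pull the sprung slide out by its upright grip until you feel it bear firmly on its hidden buffered stop and hold it there for a good second, without hauling hard on the stop. Ease the slide back fully home, never letting it snap back, and only then twist the mushroom head clockwise until the button has come fully up again, and let go. Leave everything else on the bench where it is.

Things in the scene. Friction and masses are not known exactly. Their poses are not given: they have to be found in the camera images.
- unit: Filter cleaning unit, fixed to the bench: white housing 190 x 200 x 110 mm high behind a 130 mm wide bed with two steel guide rods. Origin: on the bench under the slide's grip when home. Its x axis points from the grip to the housing (front face at x = +80 mm); the slide pulls out along -x. End plate, 75 mm high, at x = -165 mm; rods 14 mm thick at y = +-45 mm, 55 mm high.
- slide_grip (a point): Middle of the slide's upright black grip plate: 20 mm thick along the unit's x, 60 mm wide along its y, top at 140 mm; this point is 115 mm above the bench and moves with the slide (axes as the unit). The plate stands on a steel crossbar (24 x 120 mm, top at 68 mm). At home 70 mm are free behind the plate. Pinch it from above, one finger in front, one behind.
- slide (a joint): Travel of the slide in m: 0 home, growing as it is pulled out. The spring pulls back with 4 N at home and 0.08 N more per mm, plus 1 N friction. A buffered stop hidden in the housing ends the travel somewhere from 45 to 90 mm, each time elsewhere: it can only be felt, as 6 N more per mm. 3 to 20 N beyond the spring is a firm hold; 30 N is too much. Let go over 3 mm out, it snaps back.
- head_top (a point): Middle of the top of the mushroom stop button: black round head 60 mm across, upright rim, 24 mm high (top 112 mm above the bench when up), on a thin stem over a fixed grey box (100 x 100 mm, 60 mm high; steel ring round the stem up to 66 mm). It sinks with the button and turns with the head.
- stop_button (a joint): How far the stop button is pressed, in m: 0 is up, 0.008 fully down. Pressing takes 4 to 6 N; it stays where it is left. Turning the head clockwise lifts it again by a cam.
- stop_head (a joint): Angle of the mushroom head in rad: 0 at rest, growing clockwise seen from above, at most 1.1. From fully down, a cam raises the button about evenly by 8 mm over the first 0.9 rad (50 degrees), so the hand should rise with it; let go, the head springs back to 0 and the button stays up. A turned head cannot be pressed down.
- brush: Bystander: brush, 140 mm long, lying on the bench beside the slide. Origin in its underside.
- screwdriver: Bystander: screwdriver, 160 mm long, lying in front of the stop button's box. Origin in its underside.
- circuit_board: Bystander: green circuit board 90 x 75 mm with a chip and a connector, 14 mm high, lying in the middle. Origin under its middle.
- flux_bottle: Bystander: white bottle, 44 mm across, 100 mm high, on the left side of the bench. Origin under its middle.
- tip_cleaner: Bystander: blue pot of brass wool, 84 mm across, 76 mm high, on the right side of the bench. Origin under its middle.
- tool_cup: Bystander: open grey cup, 70 mm across, 90 mm high, on the left side of the bench. Origin under its middle.
Mind the look-alikes: they are no part of the job. Leave any green or red look-alike of the part that bears head_top alone.

How it is judged:
By the outcome, as a careful person would: the job done as asked, in the order asked, and still so for the second after the job is handed in, with the robot touching nothing.
It also fails if it takes over 72 s, if anything falls off the work surface, if the arm or the gripper's body presses on something with over 40 N, if the wrist force passes 120 N, or if a joint passes its speed limit or range.

## Working session

There is one attempt and no reset: what is moved stays moved. The work goes in short steps, Python scripts to look and compute and a shell command to move; the robot and the scene stay as the last step left them, time stands still between calls to the robot, and variables do not carry over. Pictures are saved under pics/ and viewed, at most 10 in all, crops included, and the job is handed in when it is done.

```bash
mkdir -p pics; ls; cat > h.py <<'E'
import numpy as np, cv2
from rig import bot
from scipy.spatial.transform import Rotation as R
def rot(q): return R.from_quat([q[1],q[2],q[3],q[0]]).as_matrix()
def cloud(p):
    d=p["depth"];K=p["mtx"];v,u=np.indices(d.shape)
    c=np.stack([(u-K[0,2])/K[0,0]*d,-(v-K[1,2])/K[1,1]*d,-d],-1)
    return c@rot(p["orientation"]).T+np.array(p["position"])
def proj(p,X):
    c=(np.array(X)-p["position"])@rot(p["orientation"]);K=p["mtx"]
    return (K[0,0]*c[0]/-c[2]+K[0,2],K[1,1]*-c[1]/-c[2]+K[1,2])
E
python3 - <<'E'
from h import *
s=bot.state();print(s)
for n in("top","side"):
    p=bot.read_camera(n);cv2.imwrite(f"pics/{n}.png",p["img"]);np.savez(f"{n}.npz",**{k:p[k] for k in("img","depth","mtx","position","orientation")})
    print(n,p["position"],p["orientation"],p["mtx"].tolist() if hasattr(p["mtx"],"tolist") else p["mtx"])
    for q in("slide_grip","head_top","unit"):
        for r in bot.recognise(p,q)[:4]: print(q,np.round(r["position"],3),round(r["p"],2),np.round(proj(p,r["position"])))
E
```

```text
pics
{'clock': 0.0, 'joints': array([-1.46048137,  0.42672614,  0.0738461 ,  1.60657934, -0.03412023,
        1.11082852, -0.06708389]), 'qd': array([ 3.65069333e-05, -1.01037988e-03,  5.85893451e-04,  1.43848701e-03,
       -5.67965811e-04, -4.91700970e-05, -8.18428132e-04]), 'joint_efforts': array([ 5.28313158e-04, -9.49868131e+01,  3.76148298e+00, -4.63498235e+01,
        1.93826726e-02,  1.07059526e-02,  5.66411097e-05]), 'eef_pos': array([0.17332352, 0.65195157, 0.23062658]), 'tcp_rot': array([-4.62663764e-05,  1.29551962e-01,  9.91572427e-01, -6.39411088e-04]), 'wrist_force': array([ 0.79635551, -0.11944871, -0.17214351]), 'torque': array([ 0.01157324, -0.00354758,  0.01486289]), 'grasp_force': 0.0, 'width': 0.08533713521212209}
top [ 0.44435393 -0.0168264   1.53529168] [ 0.7137846   0.03439737 -0.02827305 -0.69894849] [[462.2465273846243, 0.0, 281.9649650250519], [0.0, 462.2465273846243, 211.3475691660508], [0.0, 0.0, 1.0]]
slide_grip [0.59  0.252 0.07 ] 0.87 [202. 205.]
head_top [ 0.582 -0.173  0.109] 0.78 [337. 209.]
head_top [ 0.618 -0.015  0.114] 0.68 [286. 196.]
head_top [ 0.624 -0.346  0.112] 0.66 [393. 197.]
head_top [ 0.751 -0.13   0.111] 0.61 [324. 155.]
unit [0.685 0.253 0.104] 0.64 [201. 174.]
side [-0.02096357  1.17806752  1.64828543] [-0.20829915 -0.08011088  0.33645366  0.91487302] [[509.86080168376833, 0.0, 277.0863340481288], [0.0, 509.86080168376833, 217.1069702152814], [0.0, 0.0, 1.0]]
slide_grip [0.585 0.259 0.064] 0.74 [241. 270.]
head_top [ 0.613 -0.01   0.113] 0.71 [266. 210.]
head_top [ 0.577 -0.167  0.112] 0.56 [291. 188.]
head_top [ 0.623 -0.334  0.107] 0.47 [297. 160.]
unit [0.67  0.277 0.077] 0.92 [219. 264.]
```

View pics/top.png

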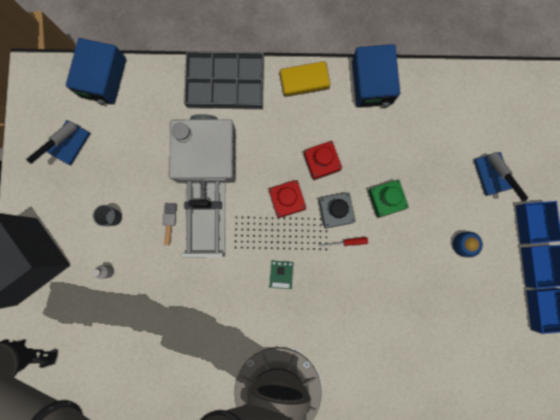

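View pics/side.png

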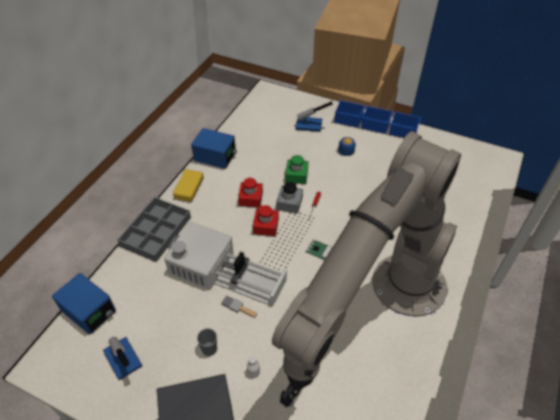

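```bash
python3 - <<'E'
from h import *
im=cv2.imread("pics/top.png")
a=cv2.resize(im[110:265,155:245],None,fx=3.8,fy=3.8,interpolation=3);b=cv2.resize(im[130:265,260:420],None,fx=2.7,fy=2.7,interpolation=3)
H=max(a.shape[0],b.shape[0]);f=lambda x:cv2.copyMakeBorder(x,0,H-x.shape[0],0,0,0)
cv2.imwrite("pics/crop.png",np.hstack([f(a),f(b)]));print(a.shape,b.shape)
for n in("top","side"):
    p=dict(np.load(n+".npz"));X=cloud(p);img=p["img"].astype(int).max(-1)
    def reg(name,m):
        q=X[m]
        if len(q)<5: print(n,name,len(q));return
        r=cv2.minAreaRect(q[:,:2].astype(np.float32)*1000)
        print(n,name,len(q),"mid",np.round((q.min(0)+q.max(0))/2,4),"med",np.round(np.median(q,0),4),"zmax",q[:,2].max().round(4),"rect",np.round(r[0],1),np.round(r[1],1),round(r[2],2))
    box=lambda c,r,z0,z1:(abs(X[...,0]-c[0])<r[0])&(abs(X[...,1]-c[1])<r[1])&(X[...,2]>z0)&(X[...,2]<z1)&(p["depth"]>0)
    reg("grip",box((.59,.255),(.05,.06),.125,.155))
    reg("head",box((.58,-.172),(.05,.05),.1,.125))
    reg("headbox",box((.58,-.172),(.08,.08),.045,.07))
    reg("housing",box((.76,.26),(.15,.14),.1,.118))
    reg("bed+rods",box((.54,.25),(.13,.1),.045,.09))
    reg("endplate",box((.43,.25),(.05,.1),.06,.085))
E
```

```text
(589, 342, 3) (364, 432, 3)
top grip 131 mid [0.5894 0.2546 0.1353] med [0.5888 0.2543 0.1386] zmax 0.1453 rect [589.3 254.4] [18.4 60.2] 1.35
top head 301 mid [ 0.584  -0.1784  0.1103] med [ 0.5847 -0.1788  0.1107] zmax 0.1201 rect [ 584.2 -178.2] [59.8 59.9] 88.42
top headbox 664 mid [ 0.5851 -0.1776  0.0575] med [ 0.5761 -0.1686  0.0593] zmax 0.0693 rect [ 584.5 -177.9] [100.5 100.5] 12.69
top housing 3461 mid [0.7727 0.2598 0.109 ] med [0.7566 0.2509 0.1096] zmax 0.1179 rect [773.5 259.3] [207.8 200.5] 1.57
top bed+rods 1117 mid [0.5482 0.2655 0.0676] med [0.5639 0.2524 0.0622] zmax 0.09 rect [548.5 263.9] [243.1 164.9] 0.79
top endplate 228 mid [0.4529 0.2492 0.0716] med [0.4347 0.2467 0.0728] zmax 0.0831 rect [452.9 249.6] [ 50.7 128.9] 1.22
side grip 89 mid [0.5896 0.2579 0.1365] med [0.5875 0.2588 0.1363] zmax 0.1478 rect [590.  258.1] [21.2 64.8] 2.68
side head 125 mid [ 0.5823 -0.1745  0.1104] med [ 0.582  -0.1712  0.1086] zmax 0.1205 rect [ 580.7 -173.9] [64.  57.6] 59.46
side headbox 331 mid [ 0.5841 -0.1748  0.0573] med [ 0.57   -0.1567  0.057 ] zmax 0.0695 rect [ 583.5 -175.4] [100.  111.5] 12.02
side housing 1873 mid [0.769 0.263 0.109] med [0.7532 0.2617 0.1077] zmax 0.118 rect [769.4 263.2] [206.9 205.4] 0.65
side bed+rods 870 mid [0.5463 0.2679 0.0674] med [0.5773 0.2695 0.061 ] zmax 0.0897 rect [547.1 267.9] [247.8 158.5] 0.82
side endplate 150 mid [0.4507 0.2515 0.0716] med [0.431  0.2602 0.0703] zmax 0.083 rect [451.7 252. ] [ 55.2 129. ] 1.46
```

View pics/crop.png

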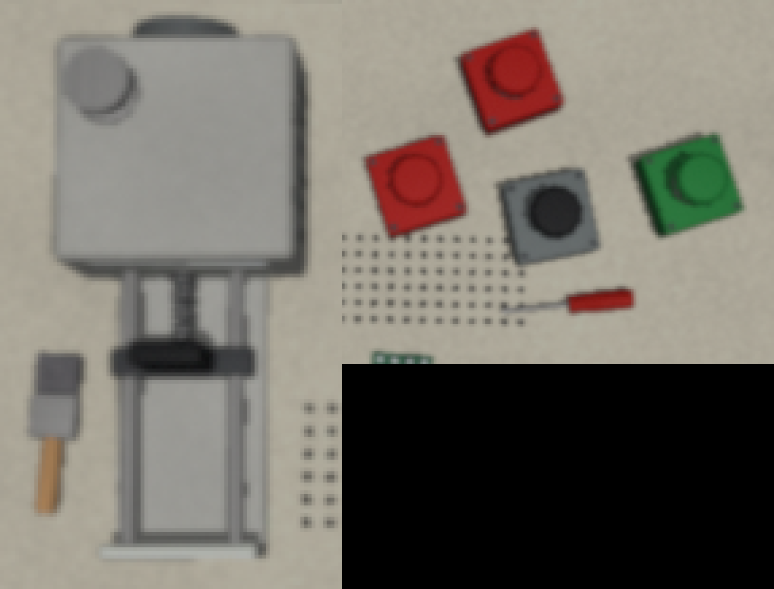

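Black head on the grey box (top pixel 337,209) is the one that fits; the two red (286,196; 324,158) and the green (393,197) are look-alikes. The crop confirms it. The grip is at (201,204).

```bash
cat > go.py <<'E'
import sys
from h import *
def show():
    s=bot.state();M=rot(s["tcp_rot"]);print("t",round(s["clock"],2),"pos",np.round(s["eef_pos"],4),"yaw_y",round(np.degrees(np.arctan2(M[1,1],M[0,1])),1),"F",np.round(s["wrist_force"],1),"w",round(s["width"]*1e3,1),"g",round(s["grasp_force"],1),"q",np.round(s["joints"],2));return s,M
if __name__=="__main__":
    s,M=show()
    if len(sys.argv)>1:
        x,y,z,a=map(float,sys.argv[1:5]);a=np.radians(a)
        T=np.array([[np.sin(a),np.cos(a),0],[-np.cos(a),np.sin(a),0],[0,0,-1]])  # y at azimuth a, z down
        print("shift",np.round(M.T@(np.array([x,y,z])-s["eef_pos"])/.025,2),"turn",np.round(np.degrees(R.from_matrix(M.T@T).as_rotvec())/5,2))
E
python3 go.py .48 .30 .25 1.4
```

```text
t 0.4 pos [0.1734 0.6523 0.2312] yaw_y 75.1 F [-0.3  0.1 -0.4] w 85.5 g 0.0 q [-1.46  0.43  0.07  1.61 -0.03  1.11 -0.07]Traceback (most recent call last):
  File "go.py", line 10, in <module>
    print("shift",np.round(M.T@(np.array([x,y,z])-s["eef_pos"])/.025,2),"turn",np.round(np.degrees(R.from_matrix(M.T@T).as_rotvec())/5,2))
                                                                                                   ~~~~~~~~~~~~~^^^^^^^
  File "scipy/spatial/transform/_rotation.pyx", line 1143, in scipy.spatial.transform._rotation.Rotation.from_matrix
ValueError: Non-positive determinant (left-handed or null coordinate frame) in rotation matrix 0: [[-2.80477753e-01 -9.59860526e-01 -2.39193825e-05]
 [-9.59860499e-01  2.80477738e-01  2.48103203e-04]
 [ 2.31435617e-04 -9.25466993e-05  9.99999969e-01]].
```

```bash
sed -i 's/\[\[np.sin(a),np.cos(a),0\],\[-np.cos(a),np.sin(a),0\]/[[-np.sin(a),np.cos(a),0],[np.cos(a),np.sin(a),0]/' go.py; python3 go.py .48 .30 .25 1.4; python3 -m inch '[[-15.5,-10.4,-0.8,0,0,14.7,0],[-15.5,-10.4,-0.8,0,0,14.7,0],[-15.5,-10.4,-0.8,0,0,14.7,0],[-15.5,-10.4,-0.8,0,0,14.7,0],[-15.5,-10.4,-0.8,0,0,14.7,0],[-15.5,-10.4,-0.8,0,0,14.7,0],[-15.5,-10.4,-0.8,0,0,14.7,0],[-15.5,-10.4,-0.8,0,0,14.7,0]]' 40; python3 go.py .583 -.177 .2 1.4
```

```text
t 0.4 pos [0.1734 0.6523 0.2312] yaw_y 75.1 F [-0.3  0.1 -0.4] w 85.5 g 0.0 q [-1.46  0.43  0.07  1.61 -0.03  1.11 -0.07]
shift [-15.47 -10.47  -0.75] turn [-0.    0.   14.74]
clock: 1.2
eef_pos: [0.4379, 0.3502, 0.2489]
tcp_rot: [-0.0, 0.669, 0.743, 0.0]
wrist_force: [0.8, 0.8, 0.2]
width: 0.0001
grasp_force: 0.0
t 1.2 pos [0.4379 0.3502 0.2489] yaw_y 6.0 F [0.8 0.8 0.2] w 0.1 g 0.0 q [-1.16  0.23  0.44  1.87 -0.11  1.07 -0.57]
shift [-21.58   3.56   1.94] turn [ 0.   -0.01  0.92]
```

```bash
python3 -m inch '[[-21.5,3.5,1.9,0,0,0.9,0],[-21.5,3.5,1.9,0,0,0.9,0],[-21.5,3.5,1.9,0,0,0.9,0],[-21.5,3.5,1.9,0,0,0.9,0],[-21.5,3.5,1.9,0,0,0.9,0],[-21.5,3.5,1.9,0,0,0.9,0],[-21.5,3.5,1.9,0,0,0.9,0],[-21.5,3.5,1.9,0,0,0.9,0]]'; python3 go.py .583 -.177 .16 1.4
```

```text
clock: 2.0
eef_pos: [0.5444, -0.0338, 0.2139]
tcp_rot: [0.0, 0.695, 0.719, 0.0]
wrist_force: [1.7, 0.4, 0.7]
width: 0.0
grasp_force: 0.0
t 2.0 pos [ 0.5444 -0.0338  0.2139] yaw_y 1.9 F [1.7 0.4 0.7] w 0.0 g 0.0 q [-0.61  0.27  0.66  1.95 -0.2   0.99  0.18]
shift [-5.78  1.35  2.15] turn [ 0.01 -0.    0.1 ]
```

```bash
python3 -m inch '[[-5.8,1.35,2.1,0,0,0.1,0],[-5.8,1.35,2.1,0,0,0.1,0],[-5.8,1.35,2.1,0,0,0.1,0],[-5.8,1.35,2.1,0,0,0.1,0],[-5.8,1.35,2.1,0,0,0.1,0],[-5.8,1.35,2.1,0,0,0.1,0],[-5.8,1.35,2.1,0,0,0.1,0]]'; python3 go.py .583 -.177 .116 1.4
python3 - <<'E'
from h import *
s=bot.state();p=bot.read_camera("wrist");print(p["T_tool_cam"],p["mtx"]);cv2.imwrite("pics/w1.png",p["img"])
for r in bot.recognise(p,"head_top"):print(np.round(r["position"],4),r["p"])
E
```

```text
clock: 2.7
eef_pos: [0.5829, -0.1739, 0.1617]
tcp_rot: [-0.0, 0.698, 0.716, 0.001]
wrist_force: [0.5, 0.6, 0.1]
width: -0.0002
grasp_force: 0.0
t 2.7 pos [ 0.5829 -0.1739  0.1617] yaw_y 1.5 F [0.5 0.6 0.1] w -0.2 g 0.0 q [-0.31  0.45  0.65  1.86 -0.33  0.94  0.52]
shift [-0.12  0.    1.83] turn [ 0.01 -0.01  0.02]
[[ 6.56052925e-05  9.66413492e-01  2.56992135e-01  6.48471704e-02]
 [ 9.99999372e-01  2.24227647e-04 -1.09848449e-03  2.80003690e-04]
 [-1.11921498e-03  2.56992046e-01 -9.66412870e-01 -1.43033617e-01]
 [ 0.00000000e+00  0.00000000e+00  0.00000000e+00  1.00000000e+00]] [[325.1922621    0.         284.06869266]
 [  0.         325.1922621  205.527071  ]
 [  0.           0.           1.        ]]
[ 0.6224 -0.0422  0.1163] 0.92
[ 0.7414 -0.1324  0.1136] 0.89
[ 0.5873 -0.1692  0.114 ] 0.83
```

```bash
python3 -m inch '[[-0.05,0,0.6,0,0,0,0],[-0.1,0,1.2,0,0,0,0],[-0.1,0,1.7,0,0,0,0],[-0.1,0,1.85,0,0,0,0],[-0.1,0,1.95,0,0,0,0],[-0.1,0,2.05,0,0,0,0],[-0.1,0,2.1,0,0,0,0],[-0.1,0,2.1,0,0,0,0]]'; python3 go.py
```

```text
clock: 3.6
eef_pos: [0.5827, -0.1784, 0.1088]
tcp_rot: [0.0, 0.699, 0.715, 0.0]
wrist_force: [0.1, -0.2, -0.9]
width: -0.0001
grasp_force: 0.0
t 3.6 pos [ 0.5827 -0.1784  0.1088] yaw_y 1.4 F [ 0.1 -0.2 -0.9] w -0.1 g 0.0 q [-0.26  0.52  0.61  1.89 -0.39  0.85  0.56]
```

View pics/w1.png

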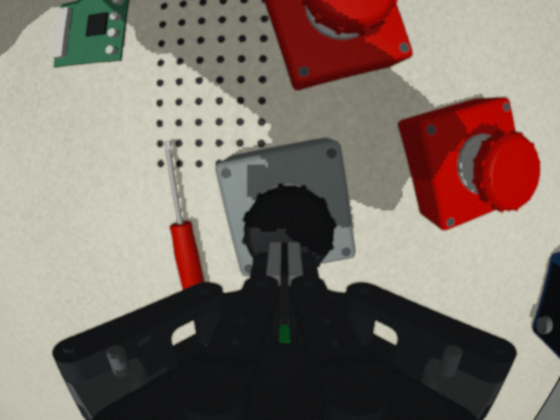

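The wrist view shows the black scalloped head at (290,222) on the grey box, with the shut fingers above it and the screwdriver left at (182,230). Pressing on.

```bash
python3 -m inch '[[0,0,0.05,0,0,0,0],[0,0,0.1,0,0,0,0],[0,0,0.15,0,0,0,0],[0,0,0.15,0,0,0,0]]'; python3 -m inch '[[0,0,0.04,0,0,0,0],[0,0,0.08,0,0,0,0],[0,0,0.08,0,0,0,0]]'
```

```text
clock: 4.0
eef_pos: [0.5828, -0.1784, 0.105]
tcp_rot: [0.0, 0.699, 0.715, 0.0]
wrist_force: [1.0, -0.7, 1.7]
width: 0.0001
grasp_force: 0.9
clock: 4.3
eef_pos: [0.5831, -0.1785, 0.1039]
tcp_rot: [0.0, 0.699, 0.715, 0.0]
wrist_force: [-3.9, 1.4, 18.2]
width: -0.0
grasp_force: 9.3
```

```bash
python3 -m inch '[[0,0,0.04,0,0,0,0],[0,0,0.04,0,0,0,0],[0,0,0.04,0,0,0,0]]'; python3 -m inch '[[0,0,-0.6,0,0,0,0],[0,0,-1.6,0,0,0,0],[0,0,-3,0,0,0,0],[0,0,-3.6,0,0,0,0],[0,0,-3.6,0,0,0,0]]' ; python3 go.py .5893 .2555 .20 1.4
python3 - <<'E'
from h import *
p=bot.read_camera("top");X=cloud(p)
m=(np.hypot(X[...,0]-.583,X[...,1]+.177)<.035)&(X[...,2]>.09)&(X[...,2]<.13)
print(m.sum(),np.median(X[m],0))
p=bot.read_camera("wrist")
for r in bot.recognise(p,"head_top"):print(np.round(r["position"],4),r["p"])
d=p["depth"];K=p["mtx"];v,u=np.indices(d.shape);a=(u-K[0,2]);b=(v-K[1,2]);r=np.hypot(a,b)+1e-9;th=r/K[0,0]
k=np.tan(th)*d/r
C=np.stack([a*k,-b*k,-d,np.ones_like(d)],-1)
s=bot.state();M=rot(s["tcp_rot"]);W=(C@p["T_tool_cam"].T)[...,:3]@M.T+s["eef_pos"]
m=(np.hypot(W[...,0]-.583,W[...,1]+.177)<.045)&(W[...,2]>.09)&(W[...,2]<.12)&(d>0)
q=W[m];print(m.sum(),np.median(q,0),cv2.minEnclosingCircle(q[:,:2].astype(np.float32)))
E
```

```text
clock: 4.6
eef_pos: [0.5834, -0.1786, 0.1037]
tcp_rot: [0.001, 0.699, 0.715, 0.001]
wrist_force: [-7.2, 3.2, 30.8]
width: -0.0
grasp_force: 15.7
clock: 5.1
eef_pos: [0.5835, -0.1785, 0.194]
tcp_rot: [0.001, 0.699, 0.715, 0.001]
wrist_force: [-0.3, 0.4, 0.3]
width: 0.0001
grasp_force: 0.0
t 5.1 pos [ 0.5835 -0.1785  0.194 ] yaw_y 1.4 F [-0.3  0.4  0.3] w 0.1 g 0.0 q [-0.32  0.42  0.67  1.83 -0.31  1.    0.5 ]
shift [17.35  0.65 -0.24] turn [ 0.04  0.   -0.01]
0 [nan nan nan]
[ 0.5898 -0.1751  0.1051] 0.98
[ 0.6209 -0.0405  0.1174] 0.72
[ 0.7424 -0.1306  0.1135] 0.7
4630 [ 0.58537039 -0.17636008  0.10256002] ((0.5858423113822937, -0.1799512356519699), 0.03175150230526924)
  return _methods._mean(a, axis=axis, dtype=dtype,
  ret = um.true_divide(
```

```bash
python3 -m inch '[[17.3,0.65,-0.3,0,0,0,85],[17.3,0.65,-0.3,0,0,0,85],[17.3,0.65,-0.3,0,0,0,85],[17.3,0.65,-0.3,0,0,0,85],[17.3,0.65,-0.3,0,0,0,85],[17.3,0.65,-0.3,0,0,0,85],[17.3,0.65,-0.3,0,0,0,85],[17.3,0.65,-0.3,0,0,0,85]]'; python3 go.py .5893 .2555 .20 1.4
```

```text
clock: 6.05
eef_pos: [0.5872, 0.2236, 0.1976]
tcp_rot: [-0.0, 0.699, 0.715, -0.001]
wrist_force: [1.0, 0.0, 0.1]
width: 0.085
grasp_force: 0.0
t 6.05 pos [0.5872 0.2236 0.1976] yaw_y 1.4 F [1.  0.  0.1] w 85.0 g 0.0 q [-0.91  0.43  0.59  1.77 -0.28  1.02 -0.19]
shift [ 1.28  0.11 -0.1 ] turn [-0.02  0.01 -0.01]
```

```bash
python3 -m inch '[[1.3,0.1,-0.1,0,0,0,85],[1.3,0.1,-0.1,0,0,0,85],[1.3,0.1,-0.1,0,0,0,85]]'; python3 - <<'E'
from h import *
s=bot.state();p=bot.read_camera("wrist");cv2.imwrite("pics/w2.png",p["img"])
d=p["depth"];K=p["mtx"];v,u=np.indices(d.shape);a=(u-K[0,2]);b=(v-K[1,2]);r=np.hypot(a,b)+1e-9;th=r/K[0,0]
k=np.tan(th)*d/r
C=np.stack([a*k,-b*k,-d,np.ones_like(d)],-1)
M=rot(s["tcp_rot"]);W=(C@p["T_tool_cam"].T)[...,:3]@M.T+s["eef_pos"]
m=(abs(W[...,0]-.589)<.022)&(abs(W[...,1]-.255)<.05)&(W[...,2]>.13)&(W[...,2]<.15)&(d>0)
q=W[m];print(m.sum(),np.median(q,0),cv2.minAreaRect(q[:,:2].astype(np.float32)*1000))
E
python3 go.py .5893 .2555 .10 1.4
```

```text
clock: 6.35
eef_pos: [0.5892, 0.2543, 0.1999]
tcp_rot: [-0.0, 0.698, 0.716, -0.001]
wrist_force: [0.5, -1.3, -0.4]
width: 0.085
grasp_force: 0.0
2520 [0.59280301 0.25620762 0.14002746] ((593.0579223632812, 253.2133331298828), (19.863061904907227, 59.133277893066406), 1.8567982912063599)
t 6.4 pos [0.5895 0.2531 0.2002] yaw_y 1.3 F [-0.6 -1.2 -0.2] w 85.1 g 0.0 q [-0.94  0.45  0.59  1.74 -0.28  1.04 -0.23]
shift [ 0.1  -0.    4.01] turn [-0.02  0.02 -0.02]
```

View pics/w2.png

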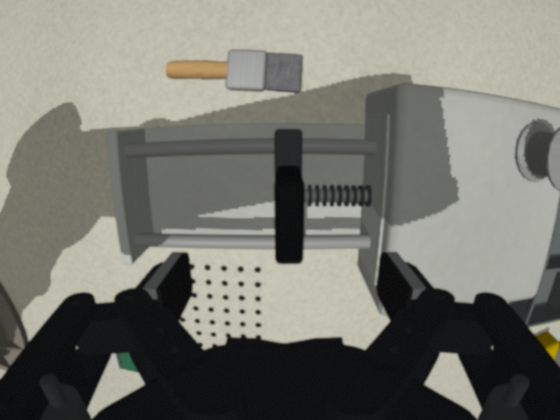

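The grip plate (288,215) lies midway between the open fingers, with no obstacle in the way of the descent.

```bash
python3 -m inch '[[0.05,0.05,1,0,0,0,85],[0.1,0.05,2,0,0,0,85],[0.1,0.05,3,0,0,0,85],[0.1,0.05,4,0,0,0,85],[0.1,0.05,4,0,0,0,85]]' 60; python3 go.py; python3 -m inch '[[0,0,0,0,0,0,40],[0,0,0,0,0,0,24],[0,0,0,0,0,0,10],[0,0,0,0,0,0,10],[0,0,0,0,0,0,10]]' 60;python3 go.py
```

```text
clock: 6.9
eef_pos: [0.5894, 0.2541, 0.0983]
tcp_rot: [-0.0, 0.699, 0.715, -0.003]
wrist_force: [0.1, -0.8, -0.6]
width: 0.0848
grasp_force: 0.0
t 6.9 pos [0.5894 0.2541 0.0983] yaw_y 1.2 F [ 0.1 -0.8 -0.6] w 84.8 g 0.0 q [-0.89  0.57  0.53  1.81 -0.36  0.86 -0.17]
clock: 7.4
eef_pos: [0.5918, 0.2569, 0.1023]
tcp_rot: [0.0, 0.699, 0.715, 0.001]
wrist_force: [3.9, 1.3, 0.6]
width: 0.0191
grasp_force: 58.5
t 7.4 pos [0.5918 0.2569 0.1023] yaw_y 1.4 F [3.9 1.3 0.6] w 19.1 g 58.5 q [-0.89  0.57  0.53  1.81 -0.36  0.86 -0.17]
```

```bash
python3 -m inch '[[0,-0.15,0,0,0,0,10],[0,-0.4,0,0,0,0,10],[0,-0.7,0,0,0,0,10],[0,-1.0,0,0,0,0,10],[0,-1.3,0,0,0,0,10],[0,-1.5,0,0,0,0,10],[0,-1.6,0,0,0,0,10],[0,-1.6,0,0,0,0,10]]';python3 go.py
```

```text
clock: 8.2
eef_pos: [0.5521, 0.2559, 0.1022]
tcp_rot: [0.001, 0.699, 0.715, 0.001]
wrist_force: [6.5, -0.2, 2.7]
width: 0.0191
grasp_force: 59.0
t 8.2 pos [0.5521 0.2559 0.1022] yaw_y 1.4 F [ 6.5 -0.2  2.7] w 19.1 g 59.0 q [-0.95  0.51  0.54  1.89 -0.35  0.82 -0.21]
```

```bash
cat > ok.py <<'E'
import sys
from h import *
s=bot.state();e=(.5918-s["eef_pos"][0])*1e3;f=s["wrist_force"][0];x=f-5-.08*e
print("travel",round(e,1),"F",round(f,1),"excess",round(x,1),"g",round(s["grasp_force"]));sys.exit(x>4)
E
python3 -m inch '[[0,-0.04,0,0,0,0,10],[0,-0.08,0,0,0,0,10],[0,-0.08,0,0,0,0,10]]'>/dev/null; python3 ok.py && 
python3 -m inch '[[0,-0.04,0,0,0,0,10],[0,-0.08,0,0,0,0,10],[0,-0.08,0,0,0,0,10]]'>/dev/null && python3 ok.py && 
python3 -m inch '[[0,-0.04,0,0,0,0,10],[0,-0.08,0,0,0,0,10],[0,-0.08,0,0,0,0,10]]'>/dev/null && python3 ok.py && 
python3 -m inch '[[0,-0.04,0,0,0,0,10],[0,-0.08,0,0,0,0,10],[0,-0.08,0,0,0,0,10]]'>/dev/null && python3 ok.py && 
python3 -m inch '[[0,-0.04,0,0,0,0,10],[0,-0.08,0,0,0,0,10],[0,-0.08,0,0,0,0,10]]'>/dev/null && python3 ok.py && 
python3 -m inch '[[0,-0.04,0,0,0,0,10],[0,-0.08,0,0,0,0,10],[0,-0.08,0,0,0,0,10]]'>/dev/null && python3 ok.py && 
python3 -m inch '[[0,-0.04,0,0,0,0,10],[0,-0.08,0,0,0,0,10],[0,-0.08,0,0,0,0,10]]'>/dev/null && python3 ok.py && 
python3 -m inch '[[0,-0.04,0,0,0,0,10],[0,-0.08,0,0,0,0,10],[0,-0.08,0,0,0,0,10]]'>/dev/null && python3 ok.py
```

```text
travel 41.3 F 6.7 excess -1.6 g 59False
```

```bash
sed -i 's/sys.exit(x>4)/sys.exit(int(x>4))/' ok.py
python3 -m inch '[[0,-0.04,0,0,0,0,10],[0,-0.08,0,0,0,0,10],[0,-0.08,0,0,0,0,10]]'>/dev/null; python3 ok.py && 
python3 -m inch '[[0,-0.04,0,0,0,0,10],[0,-0.08,0,0,0,0,10],[0,-0.08,0,0,0,0,10]]'>/dev/null && python3 ok.py && 
python3 -m inch '[[0,-0.04,0,0,0,0,10],[0,-0.08,0,0,0,0,10],[0,-0.08,0,0,0,0,10]]'>/dev/null && python3 ok.py && 
python3 -m inch '[[0,-0.04,0,0,0,0,10],[0,-0.08,0,0,0,0,10],[0,-0.08,0,0,0,0,10]]'>/dev/null && python3 ok.py && 
python3 -m inch '[[0,-0.04,0,0,0,0,10],[0,-0.08,0,0,0,0,10],[0,-0.08,0,0,0,0,10]]'>/dev/null && python3 ok.py && 
python3 -m inch '[[0,-0.04,0,0,0,0,10],[0,-0.08,0,0,0,0,10],[0,-0.08,0,0,0,0,10]]'>/dev/null && python3 ok.py && 
python3 -m inch '[[0,-0.04,0,0,0,0,10],[0,-0.08,0,0,0,0,10],[0,-0.08,0,0,0,0,10]]'>/dev/null && python3 ok.py && 
python3 -m inch '[[0,-0.04,0,0,0,0,10],[0,-0.08,0,0,0,0,10],[0,-0.08,0,0,0,0,10]]'>/dev/null && python3 ok.py
```

```text
travel 43.3 F 7.3 excess -1.1 g 59
travel 45.2 F 7.0 excess -1.6 g 59
travel 47.2 F 7.9 excess -0.9 g 59
travel 49.2 F 8.0 excess -1.0 g 59
travel 51.2 F 7.6 excess -1.5 g 59
travel 53.2 F 7.5 excess -1.8 g 59
travel 55.1 F 9.1 excess -0.3 g 59
travel 57.1 F 7.6 excess -2.0 g 59
```

```bash

python3 -m inch '[[0,-0.04,0,0,0,0,10],[0,-0.08,0,0,0,0,10],[0,-0.08,0,0,0,0,10]]'>/dev/null; python3 ok.py && 
python3 -m inch '[[0,-0.04,0,0,0,0,10],[0,-0.08,0,0,0,0,10],[0,-0.08,0,0,0,0,10]]'>/dev/null && python3 ok.py && 
python3 -m inch '[[0,-0.04,0,0,0,0,10],[0,-0.08,0,0,0,0,10],[0,-0.08,0,0,0,0,10]]'>/dev/null && python3 ok.py && 
python3 -m inch '[[0,-0.04,0,0,0,0,10],[0,-0.08,0,0,0,0,10],[0,-0.08,0,0,0,0,10]]'>/dev/null && python3 ok.py && 
python3 -m inch '[[0,-0.04,0,0,0,0,10],[0,-0.08,0,0,0,0,10],[0,-0.08,0,0,0,0,10]]'>/dev/null && python3 ok.py && 
python3 -m inch '[[0,-0.04,0,0,0,0,10],[0,-0.08,0,0,0,0,10],[0,-0.08,0,0,0,0,10]]'>/dev/null && python3 ok.py && 
python3 -m inch '[[0,-0.04,0,0,0,0,10],[0,-0.08,0,0,0,0,10],[0,-0.08,0,0,0,0,10]]'>/dev/null && python3 ok.py && 
python3 -m inch '[[0,-0.04,0,0,0,0,10],[0,-0.08,0,0,0,0,10],[0,-0.08,0,0,0,0,10]]'>/dev/null && python3 ok.py && python3 -m inch '[[0,-0.04,0,0,0,0,10],[0,-0.08,0,0,0,0,10],[0,-0.08,0,0,0,0,10]]'>/dev/null && python3 ok.py && 
python3 -m inch '[[0,-0.04,0,0,0,0,10],[0,-0.08,0,0,0,0,10],[0,-0.08,0,0,0,0,10]]'>/dev/null && python3 ok.py && 
python3 -m inch '[[0,-0.04,0,0,0,0,10],[0,-0.08,0,0,0,0,10],[0,-0.08,0,0,0,0,10]]'>/dev/null && python3 ok.py && 
python3 -m inch '[[0,-0.04,0,0,0,0,10],[0,-0.08,0,0,0,0,10],[0,-0.08,0,0,0,0,10]]'>/dev/null && python3 ok.py
```

```text
travel 59.1 F 8.9 excess -0.8 g 59
travel 61.0 F 9.0 excess -0.9 g 59
travel 62.3 F 15.2 excess 5.2 g 59
```

```bash
python3 -m inch '[[0,-0.04,0,0,0,0,10],[0,-0.04,0,0,0,0,10]]'>/dev/null; python3 ok.py; python3 -m inch '[[0,0,0,0,0,0,10],[0,0,0,0,0,0,10],[0,0,0,0,0,0,10],[0,0,0,0,0,0,10],[0,0,0,0,0,0,10],[0,0,0,0,0,0,10],[0,0,0,0,0,0,10],[0,0,0,0,0,0,10]]'>/dev/null; python3 ok.py; python3 -m inch '[[0,0,0,0,0,0,10],[0,0,0,0,0,0,10],[0,0,0,0,0,0,10],[0,0,0,0,0,0,10],[0,0,0,0,0,0,10],[0,0,0,0,0,0,10],[0,0,0,0,0,0,10],[0,0,0,0,0,0,10]]'>/dev/null; python3 ok.py; python3 go.py
```

```text
travel 62.8 F 18.5 excess 8.5 g 59
travel 62.8 F 18.9 excess 8.8 g 59
travel 62.8 F 17.6 excess 7.6 g 59
t 13.6 pos [0.529  0.2553 0.1023] yaw_y 1.3 F [17.6 -0.  -6.8] w 19.2 g 59.1 q [-0.98  0.48  0.54  1.95 -0.34  0.8  -0.23]
```

```bash
python3 -m inch '[[0,0.1,0,0,0,0,10],[0,0.25,0,0,0,0,10],[0,0.4,0,0,0,0,10],[0,0.55,0,0,0,0,10],[0,0.7,0,0,0,0,10],[0,0.85,0,0,0,0,10],[0,1.0,0,0,0,0,10],[0,1.15,0,0,0,0,10]]'>/dev/null; python3 ok.py; python3 -m inch '[[0,0.15,0,0,0,0,10],[0,0.3,0,0,0,0,10],[0,0.45,0,0,0,0,10],[0,0.6,0,0,0,0,10],[0,0.75,0,0,0,0,10],[0,0.9,0,0,0,0,10],[0,1.0,0,0,0,0,10],[0,1.1,0,0,0,0,10]]'>/dev/null; python3 ok.py;  python3 -m inch '[[0,0.08,0,0,0,0,10],[0,0.14,0,0,0,0,10],[0,0.2,0,0,0,0,10],[0,0.2,0,0,0,0,10]]'>/dev/null; python3 ok.py
```

```text
travel 35.5 F 5.4 excess -2.5 g 61
travel 8.4 F 3.5 excess -2.1 g 61
travel 3.3 F 5.3 excess 0.1 g 61
```

```bash
python3 -m inch '[[0,0.05,0,0,0,0,10],[0,0.1,0,0,0,0,10],[0,0.1,0,0,0,0,10]]'>/dev/null; python3 ok.py;python3 -m inch '[[0,0.04,0,0,0,0,10],[0,0.04,0,0,0,0,10],[0,0.04,0,0,0,0,10]]'>/dev/null; python3 ok.py
```

```text
travel 0.9 F 5.3 excess 0.3 g 61
travel -0.1 F 3.7 excess -1.3 g 61
```

```bash
python3 -m inch '[[0,0.04,0,0,0,0,10],[0,0.04,0,0,0,0,10]]'>/dev/null; python3 ok.py;python3 -m inch '[[0,0.03,0,0,0,0,10],[0,0.03,0,0,0,0,10]]'>/dev/null; python3 ok.py
```

```text
travel -0.5 F 0.3 excess -4.6 g 62
travel -0.5 F -6.4 excess -11.4 g 62
```

```bash
python3 -m inch '[[0,0,0,0,0,0,30],[0,0,0,0,0,0,60],[0,0,0,0,0,0,80],[0,0,-0.5,0,0,0,80],[0,0,-2,0,0,0,80],[0,0,-4,0,0,0,80],[0,0,-4.2,0,0,0,80]]'; python3 - <<'E'
from h import *
p=bot.read_camera("wrist")
s=bot.state();d=p["depth"];K=p["mtx"];v,u=np.indices(d.shape);a=(u-K[0,2]);b=(v-K[1,2]);r=np.hypot(a,b)+1e-9;k=np.tan(r/K[0,0])*d/r
C=np.stack([a*k,-b*k,-d,np.ones_like(d)],-1)
W=(C@p["T_tool_cam"].T)[...,:3]@rot(s["tcp_rot"]).T+s["eef_pos"]
m=(abs(W[...,0]-.589)<.03)&(abs(W[...,1]-.255)<.05)&(W[...,2]>.13)&(W[...,2]<.15)&(d>0)
q=W[m];print(m.sum(),cv2.minAreaRect(q[:,:2].astype(np.float32)*1000))
E
python3 go.py .584 -.178 .20 20
```

```text
clock: 17.3
eef_pos: [0.5952, 0.2571, 0.2129]
tcp_rot: [0.001, 0.699, 0.715, 0.004]
wrist_force: [0.6, 0.1, -0.5]
width: 0.0802
grasp_force: 0.0
2266 ((592.0697631835938, 253.0564727783203), (19.761812210083008, 59.529022216796875), 1.3362932205200195)
t 17.35 pos [0.5944 0.2572 0.2111] yaw_y 1.3 F [ 0.1 -0.4 -0.7] w 80.3 g 0.0 q [-0.95  0.45  0.59  1.72 -0.28  1.05 -0.23]
shift [-17.39  -0.82   0.38] turn [ 0.07 -0.03 -3.73]
```

```bash
python3 -m inch '[[-17.4,-0.8,0.4,0,0,-3.7,80],[-17.4,-0.8,0.4,0,0,-3.7,80],[-17.4,-0.8,0.4,0,0,-3.7,80],[-17.4,-0.8,0.4,0,0,-3.7,80],[-17.4,-0.8,0.4,0,0,-3.7,80],[-17.4,-0.8,0.4,0,0,-3.7,80],[-17.4,-0.8,0.4,0,0,-3.7,80],[-17.4,-0.8,0.4,0,0,-3.7,80]]'; python3 go.py .584 -.178 .19 20
```

```text
clock: 18.15
eef_pos: [0.583, -0.1449, 0.197]
tcp_rot: [-0.0, 0.575, 0.819, -0.0]
wrist_force: [1.5, 0.4, -0.7]
width: 0.0802
grasp_force: 0.0
t 18.15 pos [ 0.583  -0.1449  0.197 ] yaw_y 19.9 F [ 1.5  0.4 -0.7] w 80.2 g 0.0 q [-0.34  0.39  0.61  1.84 -0.26  1.    0.73]
shift [-1.26 -0.41  0.28] turn [-0.   -0.   -0.03]
```

```bash
python3 -m inch '[[-1.25,-0.4,0.3,0,0,0,80],[-1.25,-0.4,0.3,0,0,0,80],[-1.25,-0.4,0.3,0,0,0,80],[-1.25,-0.4,0.3,0,0,0,80]]'; python3 - <<'E'
from h import *
p=bot.read_camera("wrist");cv2.imwrite("pics/w3.png",p["img"])
s=bot.state();d=p["depth"];K=p["mtx"];v,u=np.indices(d.shape);a=(u-K[0,2]);b=(v-K[1,2]);r=np.hypot(a,b)+1e-9;k=np.tan(r/K[0,0])*d/r
C=np.stack([a*k,-b*k,-d,np.ones_like(d)],-1)
W=(C@p["T_tool_cam"].T)[...,:3]@rot(s["tcp_rot"]).T+s["eef_pos"]
m=(np.hypot(W[...,0]-.583,W[...,1]+.177)<.045)&(W[...,2]>.099)&(W[...,2]<.12)&(d>0)
q=W[m];print(m.sum(),np.median(q,0),cv2.minAreaRect(q[:,:2].astype(np.float32)*1000))
E
python3 go.py .584 -.178 .075 20
```

```text
clock: 18.55
eef_pos: [0.5849, -0.1748, 0.1895]
tcp_rot: [-0.0, 0.574, 0.819, 0.0]
wrist_force: [0.1, 0.8, 0.2]
width: 0.0804
grasp_force: 0.0
4586 [ 0.58583616 -0.17786602  0.1042636 ] ((586.9799194335938, -179.83155822753906), (59.39542770385742, 59.23681640625), 59.41172409057617)
t 18.6 pos [ 0.5851 -0.1745  0.1896] yaw_y 20.0 F [ 0.4  0.1 -0.1] w 79.9 g 0.0 q [-0.29  0.41  0.61  1.82 -0.28  0.99  0.79]
shift [-0.12 -0.09  4.58] turn [-0.   -0.01 -0.01]
```

View pics/w3.png

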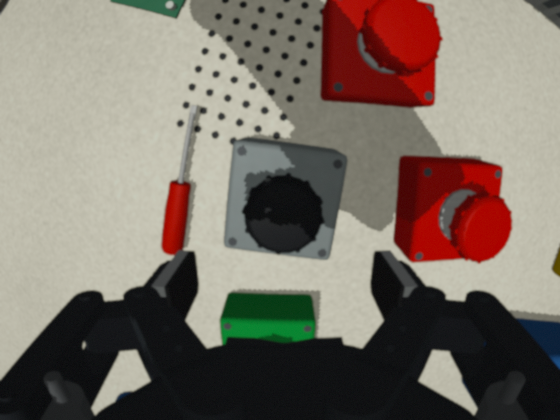

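Black button between two red ones and the green one, at (285,213), centred between the fingers (185..395). Descend around it.

```bash
python3 go.py .585 -.179 .067 20; python3 -m inch '[[-0.15,-0.05,1,0,0,0,82],[-0.17,-0.07,2.5,0,0,0,82],[-0.17,-0.07,4,0,0,0,82],[-0.17,-0.07,4.7,0,0,0,82],[-0.17,-0.07,4.9,0,0,0,82],[-0.17,-0.07,4.9,0,0,0,82]]' 40; python3 go.py .585 -.179 .067 20
```

```text
t 18.6 pos [ 0.5851 -0.1745  0.1896] yaw_y 20.0 F [ 0.4  0.1 -0.1] w 79.9 g 0.0 q [-0.29  0.41  0.61  1.82 -0.28  0.99  0.79]
shift [-0.17 -0.06  4.9 ] turn [-0.   -0.01 -0.01]
clock: 19.2
eef_pos: [0.5848, -0.1797, 0.0671]
tcp_rot: [-0.0, 0.574, 0.819, -0.0]
wrist_force: [0.8, -0.6, 1.1]
width: 0.082
grasp_force: 0.0
t 19.2 pos [ 0.5848 -0.1797  0.0671] yaw_y 19.9 F [ 0.8 -0.6  1.1] w 82.0 g 0.0 q [-0.2   0.57  0.52  1.9  -0.4   0.77  0.89]
shift [0.02 0.02 0.01] turn [-0.01 -0.   -0.02]
```

```bash
python3 -m inch '[[0,0,0,0,0,0,62],[0,0,0,0,0,0,56],[0,0,0,0,0,0,50],[0,0,0,0,0,0,50],[0,0,0,0,0,0,50]]' 40; python3 go.py
```

```text
clock: 19.7
eef_pos: [0.5858, -0.1803, 0.0688]
tcp_rot: [0.001, 0.574, 0.819, 0.001]
wrist_force: [1.0, 2.3, 6.0]
width: 0.0589
grasp_force: 41.8
t 19.7 pos [ 0.5858 -0.1803  0.0688] yaw_y 19.9 F [1.  2.3 6. ] w 58.9 g 41.8 q [-0.2   0.57  0.52  1.9  -0.4   0.77  0.89]
```

```bash
python3 -m inch '[[0,0,-0.02,0,0,0.8,50],[0,0,-0.05,0,0,1.6,50],[0,0,-0.07,0,0,2.4,50],[0,0,-0.1,0,0,3.2,50],[0,0,-0.12,0,0,4.0,50],[0,0,-0.15,0,0,4.8,50],[0,0,-0.18,0,0,5.6,50],[0,0,-0.18,0,0,5.6,50]]'; python3 go.py; python3 -c "
from rig import bot;print(bot.state()['torque'])"
```

```text
clock: 20.5
eef_pos: [0.5858, -0.1802, 0.0728]
tcp_rot: [0.001, 0.756, 0.655, 0.001]
wrist_force: [3.2, 0.9, 2.8]
width: 0.0591
grasp_force: 43.9
t 20.5 pos [ 0.5858 -0.1802  0.0728] yaw_y -8.2 F [3.2 0.9 2.8] w 59.1 g 43.9 q [-0.29  0.6   0.66  1.9  -0.5   0.8   0.49]
[ 0.17722882 -0.60460922  0.04988125]
```

```bash
python3 -m inch '[[0,0,-0.03,0,0,0.8,50],[0,0,-0.05,0,0,1.6,50],[0,0,-0.08,0,0,2.4,50],[0,0,-0.1,0,0,3.2,50],[0,0,-0.13,0,0,4.0,50],[0,0,-0.15,0,0,4.8,50],[0,0,-0.16,0,0,5.6,50],[0,0,-0.16,0,0,6,50]]'; python3 go.py; python3 -m inch '[[0,0,0,0,0,0,50],[0,0,0,0,0,0,50]]'; python3 go.py
```

```text
clock: 21.3
eef_pos: [0.5858, -0.1802, 0.0764]
tcp_rot: [0.001, 0.899, 0.437, 0.001]
wrist_force: [5.9, -0.7, -3.1]
width: 0.059
grasp_force: 43.9
t 21.3 pos [ 0.5858 -0.1802  0.0764] yaw_y -38.1 F [ 5.9 -0.7 -3.1] w 59.0 g 43.9 q [-0.38  0.65  0.79  1.91 -0.61  0.85  0.07]
clock: 21.5
eef_pos: [0.5859, -0.1802, 0.0764]
tcp_rot: [0.001, 0.899, 0.439, 0.001]
wrist_force: [6.3, -0.5, -4.0]
width: 0.0594
grasp_force: 44.0
t 21.5 pos [ 0.5859 -0.1802  0.0764] yaw_y -38.0 F [ 6.3 -0.5 -4. ] w 59.4 g 44.0 q [-0.38  0.64  0.79  1.91 -0.61  0.85  0.07]
```

```bash
python3 -m inch '[[0,0,0,0,0,0.4,50],[0,0,0,0,0,0.4,50],[0,0,0,0,0,0.4,62],[0,0,0,0,0,0.4,82],[0,0,0,0,0,0.4,82],[0,0,-1.5,0,0,0.4,82],[0,0,-3.5,0,0,0.4,82],[0,0,-4.5,0,0,0.4,82]]'; python3 - <<'E'
from h import *
p=bot.read_camera("wrist");cv2.imwrite("pics/w4.png",p["img"])
s=bot.state();d=p["depth"];K=p["mtx"];v,u=np.indices(d.shape);a=(u-K[0,2]);b=(v-K[1,2]);r=np.hypot(a,b)+1e-9;k=np.tan(r/K[0,0])*d/r
C=np.stack([a*k,-b*k,-d,np.ones_like(d)],-1)
W=(C@p["T_tool_cam"].T)[...,:3]@rot(s["tcp_rot"]).T+s["eef_pos"]
m=(np.hypot(W[...,0]-.583,W[...,1]+.177)<.025)&(W[...,2]>.09)&(W[...,2]<.13)&(d>0)
q=W[m];print(m.sum(),np.median(q,0))
E
python3 go.py .585 -.179 .28 -38
```

```text
clock: 22.3
eef_pos: [0.5852, -0.1814, 0.1916]
tcp_rot: [0.001, 0.907, 0.421, 0.001]
wrist_force: [-0.3, 0.6, -1.5]
width: 0.0819
grasp_force: 0.0
3559 [ 0.58429229 -0.17669447  0.114555  ]
t 22.35 pos [ 0.5863 -0.1819  0.1942] yaw_y -40.2 F [ 2.4 -1.5  4.9] w 82.0 g 0.0 q [-0.49  0.51  0.94  1.83 -0.48  1.04 -0.06]
shift [ 0.06 -0.1  -3.43] turn [ 0.06 -0.03 -0.43]
```

View pics/w4.png

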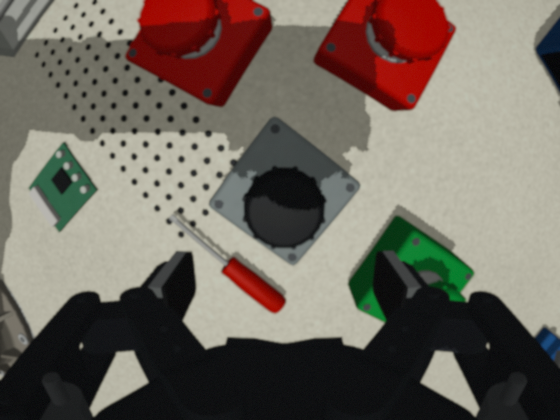

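The head at (285,207) is clear of the fingers and looks up. I'll settle the arm and recheck its height against the red heads, plus the slide and bystanders.

```bash
python3 -m inch '[[0,0,-1,0,0,0,82],[0,0,-2,0,0,0,82],[0,0,-2,0,0,0,82],[0,0,-2,0,0,0,82],[0,0,-2,0,0,0,82]]' >/dev/null; python3 - <<'E'
from h import *
p=bot.read_camera("wrist")
s=bot.state();d=p["depth"];K=p["mtx"];v,u=np.indices(d.shape);a=(u-K[0,2]);b=(v-K[1,2]);r=np.hypot(a,b)+1e-9;k=np.tan(r/K[0,0])*d/r
C=np.stack([a*k,-b*k,-d,np.ones_like(d)],-1)
W=(C@p["T_tool_cam"].T)[...,:3]@rot(s["tcp_rot"]).T+s["eef_pos"]
for c in((.584,-.178),(.618,-.014),(.751,-.13),(.624,-.345)):
    m=(np.hypot(W[...,0]-c[0],W[...,1]-c[1])<.02)&(W[...,2]>.09)&(W[...,2]<.13)&(d>0)
    print(c,m.sum(),np.median(W[m],0) if m.any() else "")
m=(np.hypot(W[...,0]-.584,W[...,1]+.178)<.068)&(W[...,2]>.05)&(W[...,2]<.063)&(d>0);print("box",np.median(W[m],0))
o=dict(np.load("top.npz"));t=bot.read_camera("top");X=cloud(t);X0=cloud(o)
for n,Y,dd in(("before",X0,o["depth"]),("after",X,t["depth"])):
    m=(abs(Y[...,0]-.58)<.07)&(abs(Y[...,1]-.255)<.04)&(Y[...,2]>.125)&(Y[...,2]<.155);print(n,"grip",m.sum(),np.median(Y[m],0) if m.any() else "")
E
python3 go.py
```

```text
(0.584, -0.178) 1689 [ 0.58421448 -0.17786128  0.11194128]
(0.618, -0.014) 1510 [ 0.61808101 -0.01451501  0.11301114]
(0.751, -0.13) 1470 [ 0.75040981 -0.12994423  0.11240642]
(0.624, -0.345) 55 [ 0.64063908 -0.34091089  0.11207538]
box [ 0.60243864 -0.16179804  0.06009833]
before grip 131 [0.58878467 0.25428971 0.13856733]
after grip 135 [0.58891427 0.25348612 0.13876652]
t 22.95 pos [ 0.5842 -0.1803  0.2373] yaw_y -40.1 F [ 0.2 -0.6 -1.5] w 82.5 g 0.0 q [-0.52  0.47  0.98  1.79 -0.43  1.12 -0.1 ]
```

Button at 112 mm (fully up), slide home, the arm is clear.

```bash
python3 -c "
from rig import bot;print(bot.hand_in())"
```

```text
the job is handed in; nothing more can be done
None
```

The job is done and handed in, in the order asked. The button was pressed fully down. The slide was held on its stop, about 62 mm out, for over 1.6 s at roughly 8 N beyond the spring, then eased home. The button was then twisted back fully up (112 mm) at about 23 s. I saw nothing else on the bench disturbed, though I did not measure the other items afterwards.

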